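Free the blue lacquer box from its bench clamp

TASK

Free the blue lacquer box: pull up the yellow sprung plunger knob of the clamp that holds it and twist it so that it stays latched open by itself, then slide the box out on its carrier plate towards the open end of the clamp and set it down gently, flat, in the middle of the cork mat. Leave the knob latched up, and leave the red box in the other clamp where it is.

Things in the scene. Friction and masses are not known exactly. Their poses are not given: they have to be found in the camera images.
- blue_box: Dark blue lacquer box, 46 x 46 mm, 40 mm high, hard, fixed on an aluminium plate 64 (x) by 60 mm, 8 mm thick; about 0.2 kg in all. Origin: plate underside, below the box's centre; z up; the box spans 8 to 48 mm above it. A tongue 30 mm wide, 8 mm thick runs to x = 115 mm, with a 16 mm hole at x = 95 mm that the plunger pins. Unpinned, it slides out level along its own -x, towards the robot.
- clamp: Steel clamp holding the blue box. Origin: centre of its underside; x, y as the box's. Base 190 x 90 mm, 8 mm thick, the plate lying on it between low rails (3 mm play each side). A grey bridge at x = 25 to 65 mm spans the tongue with 6 mm headroom: after sliding 50 mm (better 60) to -x the tongue is clear and the box can be lifted. Box centre at x = -50, knob at x = 45 mm.
- knob: Yellow bar-shaped knob of the sprung plunger pinning the blue box, on the clamp's bridge. Bar 36 mm long (own x), 13 mm thick (own y: pinch here), 34 mm high. Origin on the vertical turning axis, 12 mm below the bar's top, 22 mm above its bottom, where a black 28 mm flange begins; z up. At the start it is 80 mm above the table, the bar along the box's x.
- stem (a joint): Lift of that plunger knob in m: 0 down (pinned), stop at 0.024. Spring 4 N at rest, 9 N at the top. Below 0.012 a ridge in a groove keeps the knob from turning; at 0.013 or more it turns freely either way, to stops at 100 degrees. Let go when turned 30 to 100 degrees (a quarter turn is proper) it stays latched at about 0.012, pin clear of the tongue; let go in line, it snaps down.
- mat: Square cork drying mat, 200 x 200 mm, 6 mm thick, fixed flat on the bench. Origin: centre of its underside, at table height; z up.
- red_box: The bystander: the same carrier with a dark red lacquer box, pinned in a second identical clamp with its own yellow knob. Origin as for the blue one. It stays where it is.
There are look-alikes about, which are no part of the job. Leave any orange or pink look-alike of the blue_box alone.

How it is judged:
On the way:
1. the knob is latched up by itself (released, raised more than 8 mm) with the blue box still in its clamp (value of joint stem above 0.008 m and contact force between the fingers and knob below 0.3 N and distance of blue_box from where it was at the start of the episode below 0.015 m), for 0.2 s.
At the end, for the whole second after the job is handed in: The knob stays latched, more than 8 mm above its starting height; the blue box lies flat (within 6 degrees) and at rest on the cork mat, the centre of its box within 70 mm of the mat's centre along each side of the mat; the red box is within 15 mm of where it began (value of joint stem above 0.008 m and x of blue_box in the frame of mat between -0.07 and 0.07 m and y of blue_box in the frame of mat between -0.07 and 0.07 m and z of blue_box in the frame of mat between 0.002 and 0.012 m and angle between blue_box's own z axis and vertical below 0.1 rad and linear speed of blue_box below 0.02 m/s and distance of red_box from where it was at the start of the episode below 0.015 m); the robot touches nothing.
It fails at once if the red box is moved more than 15 mm (distance of red_box from where it was at the start of the episode above 0.015 m).
It fails at once if the blue box is dropped or thrown (moves faster than 0.5 m/s, a fall of about 13 mm, out of the fingers) (linear speed of blue_box above 0.5 m/s and contact force between the fingers and blue_box below 0.1 N).
It also fails if it takes over 64 s, if anything falls off the work surface, if the arm or the gripper's body presses on something with over 40 N, if the wrist force passes 120 N, or if a joint passes its speed limit or range.

ROBOT

A 6-joint arm with a two-finger parallel gripper is mounted at the origin on the work surface. World frame = base frame: x ahead of the robot, y to its left, z up, the work surface at z = 0. Lengths are in m, angles in rad, forces in N, time in s.
With the tool pointing down it reaches from about 0.3 to 0.875 m from the base axis. Payload 6.4 kg.
Tool frame: the origin (TCP) lies at the very end of the fingers, on their centre line; the grasp point (between the pads) lies 19 mm behind it (env.pinch_z is the distance from the TCP to the grasp point, in m); z points along the fingers, y is the line along which they close (so a half turn about z gives the same grasp; the last joint's range is limited). The gripper opens to 85 mm and grips with 20 to 120 N. Pads are 22 mm wide; open, the fingers measure 114 mm over their backs; the gripper's body (76 mm by 85 mm) begins 54 mm behind the grasp point. The pads swing forward as they close: fully open they stand 13 mm farther back than shut.
Start: joints at [-1.53, 0.181, 1.607, -0, 1.354, -0.206], TCP at [0.14, -0.558, 0.231] pointing down, gripper open.
Joint ranges: [-2.99, 2.99], [-0.89, 2.07], [0.3, 2.58], [-1.14, 4.28], [0, 2.63], [-3.12, 3.12]. Speed limits (rad/s): [2.57, 2.57, 3.01, 3.14, 3.14, 3.14].

INTERFACE

Orientations are given as a unit quaternion [x, y, z, w].
In Python, from rig import env gives the robot as it stands.
- The arm moves only by the tool move_arm, never from a script. Its argument "deltas" is a list of rows, each a list of 3 entries, a list of its own where there are three numbers: the shift along the tool's x, y, z normalised to -1 to 1, where 1 is 30 mm, then the turn about the tool's z normalised to -1 to 1, where 1 is 4 degrees, then the closure, from 0 (fully open) to 1 (shut). A call has 1 to 20 rows; each row shifts and turns the commanded pose from where the row before left it, along the tool's axes as they then stand; what a row does not reach is not made up. A row lasts 1/8 s, in which the tool goes at most 62.5 mm and 10.7 degrees, less where a joint would pass 70% of its speed; a pose out of reach is approached as far as the arm can. A call with a number of a shift or a turn outside -1 to 1 is refused whole. A call with a gripper value outside its range is refused whole. The fingers move at their own pace and stop on an object; "newtons" is the grip in N (left out, the last holds). Time passes only in rows, so rows that do not move let the fingers close. It gives the time, the measured TCP pose, the force, the opening and the grip force at its end, in the units of the state.
- env.read_state(): the state, without advancing time (a new reading comes with each control period).
- env.grab_frame(name): name is "scene" or "side" or "wrist"; returns a dict with "color" (400x640x3 uint8, blue, green, red), "camera_matrix" (3x3 intrinsics, pixels), "distortion" ([k1, k2, p1, p2, k3] as OpenCV has them; the pictures are not rectified), "rvec" (rotation vector, rad) and "tvec" (3), from world to camera coordinates, as OpenCV has them. Camera axes: x right, y down, z forward; pixel columns grow to the right and rows downward; lengths in m; the calibration is good to about 2 mm. A picture is of the moment at which its call begins. There is no depth.
- env.sign_off(): hands the job in; it is judged then, once.
The state is a dict: "time_s": time; "joints": joint angles; "joint_velocities": joint speeds; "tau": joint torques, N m; "ee_pos": TCP position; "tool_rot": TCP orientation; "ft_force": force on the tool from outside, world axes, zero at the start; "torque": the same for the moment, N m; "opening": finger opening in m; "grip_force": force on a finger pad.
Only numpy, scipy, OpenCV 4.12 (cv2) and the standard library are available. Lean on these libraries where they do the work, as an engineer would, in place of code of your own. Each camera call takes 0.05 s, during which the arm holds its last target. There are 200 camera calls.

## Working session

There is one attempt and no reset: what is moved stays moved. The work goes in short steps, Python scripts to look and compute and a tool call to move; the robot and the scene stay as the last step left them, time stands still between calls to the robot, and variables do not carry over. Pictures are saved under pics/ and viewed, at most 10 in all, crops included, and the job is handed in when it is done.

Besides the shell and the picture viewer there is one more tool, called after "Emit:" as name(argument=value, ...) on one line, values as JSON. move_arm: Moves the arm, as the interface text tells. Its arguments: {"type":"object","properties":{"deltas":{"type":"array","items":{"type":"array"}},"newtons":{"type":"number"}},"required":["deltas"]}

```bash
mkdir -p pics; python3 - <<'E'
from rig import env
import cv2,numpy as np
s=env.read_state();print(s['time_s'],s['ee_pos'],s['tool_rot'],s['opening'],env.pinch_z)
for n in("scene","side"):
    f=env.grab_frame(n);cv2.imwrite(f"pics/{n}0.png",f["color"])
    R=cv2.Rodrigues(f["rvec"])[0];print(n,(-R.T@f["tvec"].reshape(3)).round(3),R[2].round(2))
E
```

```text
0.0 [ 0.14045186 -0.55702632  0.23037353] [ 9.92400901e-01  1.23043411e-01  8.70629591e-05 -8.73847691e-04] 0.0853281804692411 0.0187
scene [ 0.976 -0.68   0.802] [-0.48  0.61 -0.63]
side [0.228 0.879 1.163] [ 0.13 -0.62 -0.78]
```

View pics/scene0.png

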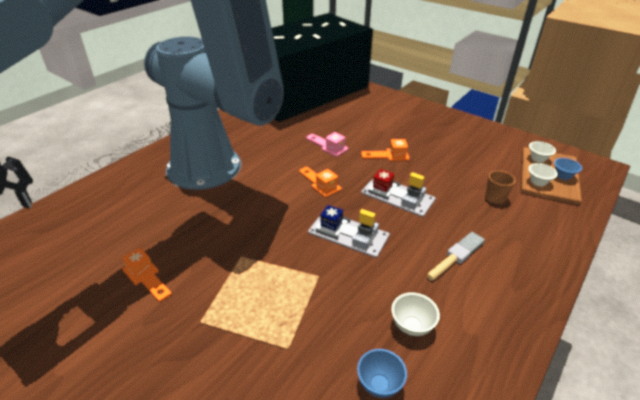

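View pics/side0.png

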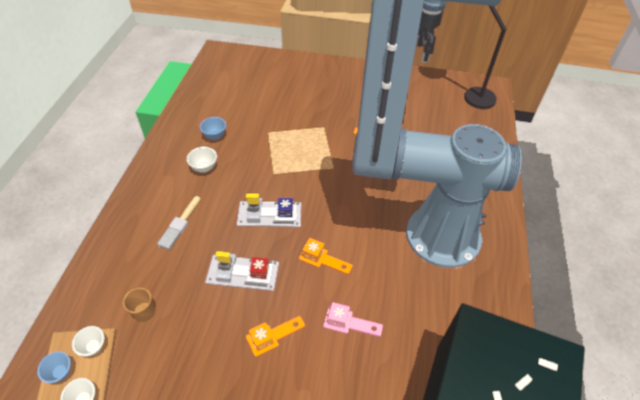

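Candidates in scene pixels:
- **Blue box:** the dark blue one at (331,216), with its yellow knob at (367,218). In the side view they are at (286,207) and (253,200).
- **Red bystander:** (384,180), with its knob at (416,183).
- **Orange look-alikes:** (327,180), (400,148) and (140,262).
- **Pink look-alike:** (336,142).
- **Blue bowls:** (381,372) and (567,170).

I choose the dark blue box in the steel clamp, and will check it in a crop.

```bash
cat > h.py <<'E'
from rig import env
import cv2,numpy as np
def ray(f,uv):
    p=cv2.undistortPoints(np.float64(uv).reshape(-1,1,2),f["camera_matrix"],f["distortion"]).reshape(-1,2)
    R=cv2.Rodrigues(f["rvec"])[0];c=-R.T@f["tvec"].reshape(3)
    return c,np.c_[p,np.ones(len(p))]@R
def onz(f,uv,z):
    c,d=ray(f,uv);return c+d*((z-c[2])/d[:,2])[:,None]
def tri(f,a,g,b):
    c,d=ray(f,a);e,k=ray(g,b);d=d[0];k=k[0]
    s=np.linalg.lstsq(np.c_[d,-k],e-c,rcond=None)[0]
    return (c+s[0]*d+e+s[1]*k)/2,np.linalg.norm(c+s[0]*d-e-s[1]*k)
def blobs(f,lo,hi,amin=20,roi=None):
    h=cv2.cvtColor(f["color"],cv2.COLOR_BGR2HSV);m=cv2.inRange(h,np.array(lo),np.array(hi))
    if roi: z=np.zeros_like(m);x0,y0,x1,y1=roi;z[y0:y1,x0:x1]=1;m=m*z
    cs=cv2.findContours(m,cv2.RETR_EXTERNAL,cv2.CHAIN_APPROX_NONE)[0]
    return sorted([c.reshape(-1,2) for c in cs if cv2.contourArea(c)>=amin],key=lambda c:-cv2.contourArea(c))
def cen(c): m=cv2.moments(c);return np.array([m["m10"],m["m01"]])/m["m00"]
E
python3 - <<'E'
from h import *
S=env.grab_frame("scene");D=env.grab_frame("side")
Y=((22,150,110),(34,255,255));B=((110,90,20),(130,255,140))
ky=blobs(S,*Y,roi=(340,200,385,240));kd=blobs(D,*Y,roi=(235,185,270,225))
by=blobs(S,*B,roi=(310,200,350,240));bd=blobs(D,*B,roi=(270,190,300,225))
for n,a,b in(("knob",ky,kd),("box",by,bd)):
    print(n,cen(a[0]),cen(b[0]),tri(S,cen(a[0]),D,cen(b[0])))
# clamp base in side & mat
for f,roi,n in((D,(225,180,310,240),"D"),(S,(300,200,400,260),"S")):
    c=np.vstack(blobs(f,(0,0,90),(180,60,255),15,roi));w=onz(f,c,.008)[:,:2]
    r=cv2.minAreaRect(w.astype(np.float32));print(n,"clamp",r)
for f,roi in((D,(255,115,345,185)),(S,(190,245,330,355))):
    c=blobs(f,(10,60,150),(25,190,255),500,roi)[0];w=onz(f,c,.006)[:,:2]
    print("mat",cv2.minAreaRect(w.astype(np.float32)))
a=cv2.resize(S["color"][180:270,290:410],None,fx=5,fy=5,interpolation=2)
cv2.imwrite("pics/c1.png",a)
b=cv2.resize(D["color"][170:250,220:340],None,fx=5,fy=5,interpolation=2)
cv2.imwrite("pics/c2.png",b)
E
```

```text
knob [366.71828909 216.16371681] [252.21658206 198.09813875] (array([0.57122051, 0.04200216, 0.07984536]), np.float64(0.001892784370992548))Traceback (most recent call last):
  File "<stdin>", line 7, in <module>
IndexError: list index out of range
```

```bash
python3 - <<'E'
from h import *
S=env.grab_frame("scene");D=env.grab_frame("side")
b=np.hstack([cv2.resize(S["color"][190:260,300:400],(400,280),interpolation=2),cv2.resize(D["color"][180:250,225:325],(400,280),interpolation=2)])
cv2.imwrite("pics/c1.png",b)
h=cv2.cvtColor(S["color"],cv2.COLOR_BGR2HSV);print(h[214:226:3,322:342:4].tolist())
h=cv2.cvtColor(D["color"],cv2.COLOR_BGR2HSV);print(h[202:218:4,278:294:4].tolist())
for f,roi,n in((D,(225,180,310,240),"D"),(S,(300,200,400,260),"S")):
    c=np.vstack(blobs(f,(0,0,90),(180,60,255),15,roi));w=onz(f,c,.008)[:,:2]
    r=cv2.minAreaRect(w.astype(np.float32));print(n,"clamp",r)
for f,roi in((D,(255,115,345,185)),(S,(190,245,330,355))):
    c=blobs(f,(10,60,130),(25,190,255),500,roi)
    if c: print("mat",cv2.minAreaRect(onz(f,c[0],.006)[:,:2].astype(np.float32)))
E
```

```text
[[[116, 198, 102], [115, 115, 135], [110, 21, 181], [113, 45, 164], [115, 196, 112]], [[115, 137, 54], [115, 194, 80], [116, 198, 103], [114, 227, 110], [118, 171, 73]], [[116, 105, 61], [131, 56, 50], [119, 116, 55], [113, 221, 67], [117, 105, 51]], [[113, 123, 62], [109, 132, 58], [117, 143, 48], [117, 102, 45], [113, 111, 55]]]
[[[125, 97, 139], [135, 8, 193], [20, 22, 235], [122, 71, 158]], [[122, 59, 164], [122, 19, 192], [126, 14, 182], [122, 134, 147]], [[130, 40, 141], [128, 92, 117], [125, 112, 114], [126, 114, 114]], [[130, 38, 122], [128, 64, 112], [126, 56, 118], [127, 45, 120]]]
D clamp ((0.5288927555084229, 0.02834213152527809), (0.1939879208803177, 0.1071876659989357), 10.0189790725708)
S clamp ((0.5137460827827454, 0.0978517085313797), (0.19366678595542908, 0.23461440205574036), 11.234465599060059)
mat ((0.5012596845626831, -0.2667643427848816), (0.3269093930721283, 0.33636754751205444), 12.12999439239502)
mat ((0.47936680912971497, -0.25658079981803894), (0.3320324420928955, 0.30307629704475403), 38.619747161865234)
```

View pics/c1.png

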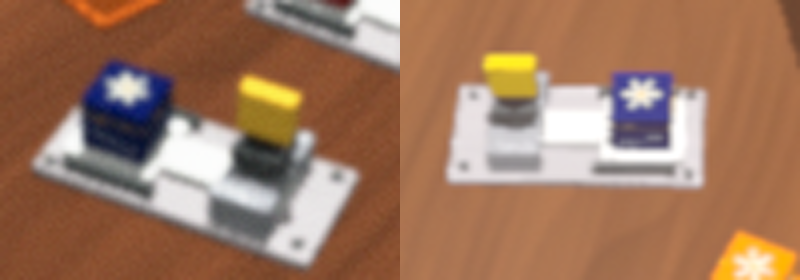

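The crop confirms it: the dark blue box with the white star stands in the steel clamp, with the yellow knob on the bridge. I'll take the clamp and mat corners from these views.

```bash
python3 - <<'E'
from h import *
S=env.grab_frame("scene");D=env.grab_frame("side")
cd=np.array([[461,86],[706,90],[702,185],[447,183]])-[400,0]
P=onz(D,(cd+.5)/4-.5+[225,180],.008)[:,:2];print("D clamp far/near",P.round(4).tolist(),P.mean(0))
e=P[0]-P[1];print(np.degrees(np.arctan2(*e[::-1])));e=P[3]-P[2];print(np.degrees(np.arctan2(*e[::-1])))
cs=np.array([[33,168],[308,267],[357,178]])
P=onz(S,(cs+.5)/4-.5+[300,190],.008)[:,:2];e=P[1]-P[0];print("S",P.round(4).tolist(),(P[0]+P[2])/2,np.degrees(np.arctan2(*e[::-1])))
for f,c in((S,[[245,259],[319,274],[291,345],[203,320]]),(D,[[268,133],[326,128],[332,166],[279,172]])):
    P=onz(f,c,.006)[:,:2];print("mat",P.round(3).tolist(),P.mean(0))
st=tri(S,(np.array([[127,88]])+.5)/4-.5+[300,190],D,(np.array([[242,95]])+.5)/4-.5+[225,180]);print("star",st)
print("knob .5712 .042; box->knob dir",np.degrees(np.arctan2(.042-st[0][1],.5712-st[0][0])))
E
```

```text
D clamp far/near [[0.6292, 0.0068], [0.4412, -0.0293], [0.4243, 0.0607], [0.6117, 0.0989]] [0.52661536 0.03427136]
10.87181226630787
11.52933154417509
S [[0.4441, -0.0316], [0.6298, 0.0044], [0.6127, 0.0903]] [0.52840969 0.02935511] 10.98976273668458
mat [[0.384, -0.199], [0.554, -0.125], [0.625, -0.309], [0.44, -0.38]] [ 0.50052399 -0.25327117]
mat [[0.625, -0.313], [0.428, -0.382], [0.375, -0.203], [0.54, -0.14]] [ 0.49201831 -0.25975016]
star (array([0.4775124 , 0.02347811, 0.05671613]), np.float64(0.0006949230701134172))
knob .5712 .042; box->knob dir 11.183076656592721
```

Emit:
move_arm(deltas=[[[0,0,0],0.75,0],[[0.9,-0.84,0],0,0],[[0.9,-0.84,0],0,0],[[0.9,-0.84,0],0,0],[[0.9,-0.84,0],0,0],[[0.9,-0.84,0],0,0],[[0.9,-0.84,0],0,0],[[0.9,-0.84,0],0,0],[[0.9,-0.84,0],0,0],[[0.9,-0.84,0],0,0],[[0.9,-0.84,0],0,0],[[0.9,-0.84,0],0,0],[[0.9,-0.84,0],0,0],[[0.9,-0.84,0],0,0],[[0.9,-0.84,0],0,0],[[0.9,-0.84,0],0,0],[[0.9,-0.84,0],0,0],[[0.9,-0.84,0],0,0],[[0.9,-0.84,0],0,0],[[0.9,-0.84,0],0,0]], newtons=40)

```text
time_s: 2.9
ee_pos: [0.552, 0.0124, 0.2314]
tool_rot: [0.995, 0.097, 0.0, 0.0]
ft_force: [0.3, -1.0, 0.3]
opening: 0.0854
grip_force: 0.0
```

Emit:
move_arm(deltas=[[[0.84,-0.85,0],0,0],[[0,0,0],0,0],[[0,0,0],0,0],[[0,0,0],0,0]])

```text
time_s: 3.4
ee_pos: [0.5707, 0.0404, 0.2313]
tool_rot: [0.995, 0.097, -0.0, 0.0]
ft_force: [0.1, 0.1, -0.3]
opening: 0.0854
grip_force: 0.0
```

```bash
python3 - <<'E'
from h import *
s=env.read_state();print(s['time_s'],s['ee_pos'],s['tool_rot'],s['joints'])
W=env.grab_frame("wrist");cv2.imwrite("pics/w1.png",W["color"])
for c in blobs(W,(22,150,90),(34,255,255),100): print("yellow",cen(c),cv2.minAreaRect(c),onz(W,[cen(c)],.092))
E
```

```text
3.4 [0.57070717 0.04037091 0.23129592] [ 9.95328300e-01  9.65481996e-02 -1.18926988e-04  7.57945088e-05] [-1.36643233e-01  1.74587987e-01  1.61419089e+00 -2.07378514e-04
  1.35301014e+00  1.24080026e+00]
```

View pics/w1.png

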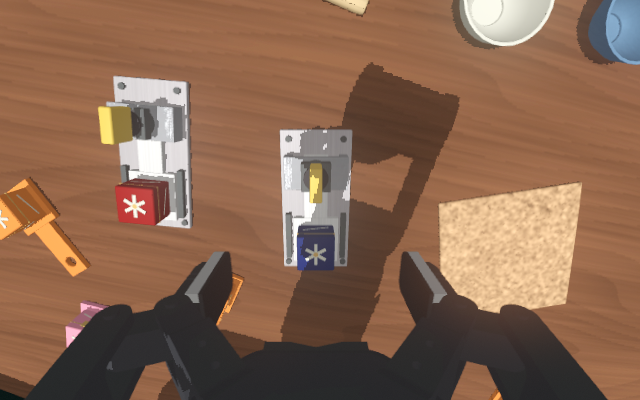

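The wrist view shows the knob at (316,183), centred between the fingers and with its bar in line with the tool x. The box star is at (316,255), and the mat is to the right with its centre near (510,245). Next I'll measure exact positions.

```bash
python3 - <<'E'
from h import *
W=cv2.imread("pics/w1.png");F=env.grab_frame("wrist");F["color"]=W
c=blobs(F,(18,110,60),(34,255,255),60,(295,150,340,215))[0];x,y,w,h=cv2.boundingRect(c);print("knob",x,y,w,h)
R=cv2.Rodrigues(F["rvec"])[0];print("cam",-R.T@F["tvec"].reshape(3),R[2])
print("top row",onz(F,[[x+w/2,y]],.092),"bottom row as top edge",onz(F,[[x+w/2,y+h]],.092))
print("star",onz(F,[[316,255]],.056))
P=onz(F,[[281,130],[352,130],[348,265],[286,266]],.008)[:,:2];print("clamp",P.round(4).tolist(),P.mean(0));e=(P[0]+P[1]-P[2]-P[3]);print(np.degrees(np.arctan2(e[1],e[0])))
P=onz(F,[[439,204],[581,183],[567,303],[441,311]],.006)[:,:2];print("mat",P.round(3).tolist(),P.mean(0))
sub=W[150:215,295:340];print(cv2.cvtColor(sub,cv2.COLOR_BGR2HSV)[8:58:4,21].tolist())
E
```

```text
knob 310 164 12 39
cam [0.64535034 0.05473779 0.37398258] [-0.29835969 -0.05773872 -0.95270548]
top row [[0.59238829 0.04402456 0.092     ]] bottom row as top edge [[0.55286073 0.03630396 0.092     ]]
star [[0.47521638 0.0210896  0.056     ]]
clamp [[0.61, 0.0912], [0.6267, 0.0055], [0.4425, -0.0319], [0.424, 0.0547]] [0.52579313 0.02987871]
11.290778322129377
mat [[0.555, -0.132], [0.622, -0.318], [0.437, -0.39], [0.389, -0.192]] [ 0.50064794 -0.25783745]
[[15, 4, 124], [11, 23, 89], [21, 137, 153], [22, 139, 169], [22, 138, 170], [24, 133, 239], [25, 124, 255], [25, 125, 255], [25, 127, 255], [22, 136, 171], [22, 137, 170], [22, 135, 166], [18, 8, 166]]
```

Emit:
move_arm(deltas=[[[0,0,0.9],0,0],[[0,0,0.9],0,0.3],[[0,0,0.9],0,0.5],[[0,0,0.9],0,0.5],[[0,0,0.9],0,0.5],[[0,0,0.6],0,0.5],[[0,0,0.4],0,0.5],[[0,0,0],0,0.5],[[0,0,0],0,0.5],[[0,0,0],0,1],[[0,0,0],0,1],[[0,0,0],0,1],[[0,0,0],0,1],[[0,0,0],0,1]], newtons=40)

```text
time_s: 5.25
ee_pos: [0.5718, 0.0407, 0.0672]
tool_rot: [0.995, 0.097, 0.001, 0.0]
ft_force: [-1.3, -3.2, 6.2]
opening: 0.0119
grip_force: 41.8
```

Emit:
move_arm(deltas=[[[0,0,-0.1],0,1],[[0,0,-0.2],0,1],[[0,0,-0.2],0,1],[[0,0,-0.15],0,1],[[0,0,0],0,1],[[0,0,0],0,1]])

```text
time_s: 6.0
ee_pos: [0.5718, 0.0407, 0.085]
tool_rot: [0.995, 0.097, 0.001, 0.0]
ft_force: [6.4, -4.2, -8.5]
opening: 0.012
grip_force: 40.0
```

Emit:
move_arm(deltas=[[[0,0,0],-0.5,1],[[0,0,0],-1,1],[[0,0,0],-1,1],[[0,0,0],-1,1],[[0,0,0],-1,1]])

```text
time_s: 6.62
ee_pos: [0.5717, 0.0407, 0.0849]
tool_rot: [0.968, 0.252, 0.001, 0.0]
ft_force: [6.1, -3.6, -8.8]
opening: 0.0118
grip_force: 40.0
```

Emit:
move_arm(deltas=[[[0,0,0],-1,1],[[0,0,0],-1,1],[[0,0,0],-1,1],[[0,0,0],-1,1],[[0,0,0],-1,1],[[0,0,0],-1,1],[[0,0,0],-1,1],[[0,0,0],-1,1],[[0,0,0],-1,1],[[0,0,0],-1,1],[[0,0,0],-1,1],[[0,0,0],-1,1],[[0,0,0],-1,1],[[0,0,0],-1,1],[[0,0,0],-1,1],[[0,0,0],-1,1],[[0,0,0],-1,1],[[0,0,0],-1,1],[[0,0,0],0,1],[[0,0,0],0,1]])

```text
time_s: 9.12
ee_pos: [0.5714, 0.0408, 0.0848]
tool_rot: [0.635, 0.772, 0.0, 0.0]
ft_force: [6.2, -3.5, -7.1]
opening: 0.0121
grip_force: 39.9
```

```bash
python3 - <<'E'
from h import *
s=env.read_state();print(s['ee_pos'],s['torque'],s['joints'])
D=env.grab_frame("side");S=env.grab_frame("scene")
cv2.imwrite("pics/t1.png",np.hstack([cv2.resize(S["color"][180:260,300:400],(400,320),interpolation=2),cv2.resize(D["color"][170:250,225:325],(400,320),interpolation=2)]))
E
```

```text
[0.57143958 0.0408213  0.08480424] [-0.54027774 -0.82742142  0.0612288 ] [-1.35637993e-01  3.48739914e-01  1.72161868e+00 -2.93647004e-04
  1.07040007e+00 -3.29682697e-01]
```

View pics/t1.png

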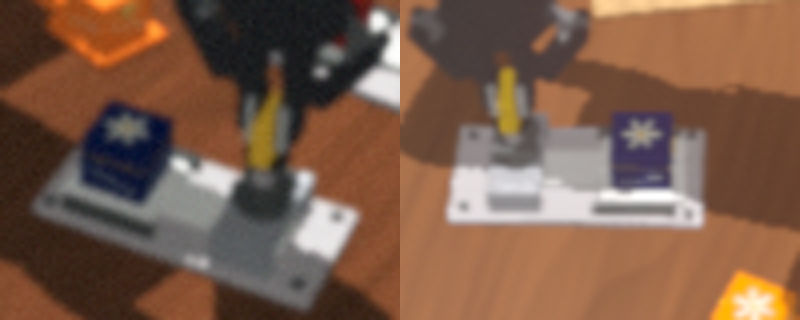

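The picture shows the bar, near (265,130) in the left half, turned across the clamp with the fingers on it. The box hasn't moved. Now I'll ease down onto the latch and release.

Emit:
move_arm(deltas=[[[0,0,0.1],0,1],[[0,0,0.07],0,1],[[0,0,0],0,1],[[0,0,0],0,0.7],[[0,0,0],0,0.5],[[0,0,0],0,0.4],[[0,0,0],0,0.4],[[0,0,-0.5],0,0.4],[[0,0,-0.8],0,0.4],[[0,0,-0.8],0,0.3],[[0,0,-0.3],0,0.0],[[0,0,0],0,0],[[0,0,0],0,0]])

```text
time_s: 10.85
ee_pos: [0.5705, 0.0413, 0.1518]
tool_rot: [0.635, 0.772, -0.0, -0.001]
ft_force: [-1.1, 0.1, -0.3]
opening: 0.0857
grip_force: 0.0
```

```bash
python3 - <<'E'
from h import *
s=env.read_state();print(s['ee_pos'],s['ft_force'],s['joints'][5])
D=env.grab_frame("side");S=env.grab_frame("scene");W=env.grab_frame("wrist")
cv2.imwrite("pics/t2.png",np.vstack([np.hstack([cv2.resize(S["color"][190:260,300:400],(400,280),interpolation=2),cv2.resize(D["color"][170:240,225:325],(400,280),interpolation=2)]),np.pad(cv2.resize(W["color"],(480,300)),((0,0),(0,320),(0,0)))]))
cv2.imwrite("pics/w2.png",W["color"])
E
```

```text
[0.57046845 0.0412978  0.15182854] [-1.06330582  0.083372   -0.30277432] -0.3296596877880531
```

View pics/t2.png

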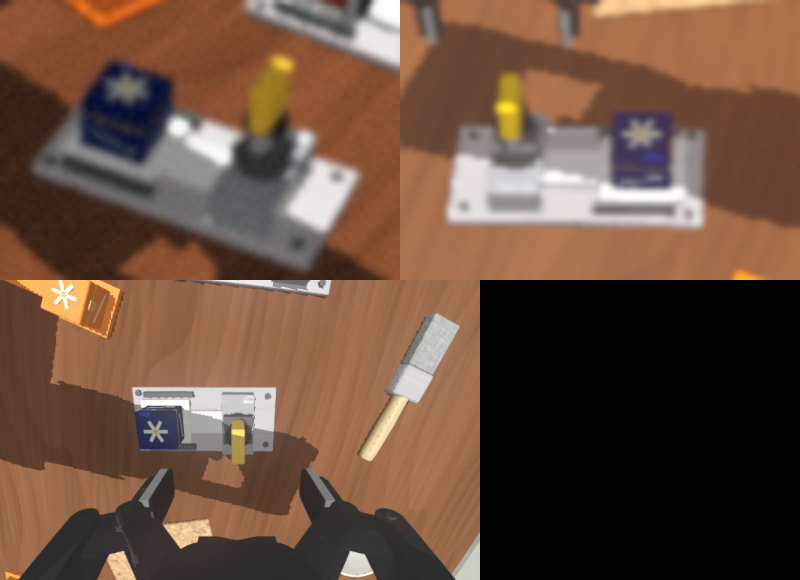

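The picture shows the knob latched: its top in the scene crop is near (282,62), bar across, fingers well clear. The box is still seated. Next I'll grip the box with the fingers along its x.

Emit:
move_arm(deltas=[[[0,-0.8,0],0,0],[[0,-0.8,0],0,0],[[0,-0.8,0],0,0],[[0,-0.76,0],0,0],[[0,0,0.7],0,0],[[0,0,0.9],0,0],[[0,0,0.9],0,0],[[0,0,0.8],0,0],[[0,0,0.5],0,0],[[0,0,0.3],0,0],[[0,0,0.2],0,0],[[0,0,0],0,0],[[0,0,0],0,0]])

```text
time_s: 12.62
ee_pos: [0.4786, 0.0228, 0.0243]
tool_rot: [0.635, 0.772, 0.0, 0.001]
ft_force: [0.7, 0.7, 0.1]
opening: 0.0855
grip_force: 0.0
```

Emit:
move_arm(deltas=[[[0,0,0],0,0.3],[[0,0,0],0,0.4],[[0,0,0],0,0.5],[[0,0,0],0,0.6],[[0,0,0],0,0.7],[[0,0,0],0,0.8],[[0,0,0],0,1],[[0,0,0],0,1]], newtons=45)

```text
time_s: 13.62
ee_pos: [0.4785, 0.0228, 0.0241]
tool_rot: [0.635, 0.772, 0.0, 0.0]
ft_force: [-1.0, -0.5, 5.4]
opening: 0.045
grip_force: 47.2
```

Emit:
move_arm(deltas=[[[0,-0.1,-0.02],0,1],[[0,-0.2,0],0,1],[[0,-0.2,0],0,1],[[0,-0.2,0],0,1],[[0,-0.2,0],0,1],[[0,-0.2,0],0,1],[[0,0,0],0,1]])

```text
time_s: 14.5
ee_pos: [0.4452, 0.0165, 0.0243]
tool_rot: [0.635, 0.772, -0.0, -0.0]
ft_force: [0.6, 0.3, -0.6]
opening: 0.0452
grip_force: 46.4
```

Emit:
move_arm(deltas=[[[0,-0.2,0],0,1],[[0,-0.2,0],0,1],[[0,-0.2,0],0,1],[[0,-0.2,0],0,1],[[0,-0.2,0],0,1],[[0,-0.2,0],0,1],[[0,0,0],0,1],[[0,0,-0.1],0,1],[[0,0,-0.2],0,1],[[0,0,-0.3],0,1],[[0,0,0],0,1]])

```text
time_s: 15.88
ee_pos: [0.4114, 0.0094, 0.0433]
tool_rot: [0.635, 0.772, 0.0, 0.001]
ft_force: [-0.3, -0.6, -1.9]
opening: 0.0452
grip_force: 46.4
```

Emit:
move_arm(deltas=[[[0,0,-0.4],0,1],[[0,0,-0.6],0,1],[[0,0,-0.6],0,1],[[-0.3,0.04,-0.3],0,1],[[-0.6,0.07,0],0,1],[[-0.7,0.09,0],0,1],[[-0.8,0.1,0],0,1],[[-0.8,0.1,0],0,1],[[-0.8,0.1,0],0,1],[[-0.8,0.1,0],0,1],[[-0.8,0.1,0],0,1],[[-0.8,0.1,0],0,1],[[-0.8,0.1,0],0,1],[[-0.8,0.1,0],0,1],[[-0.7,0.09,0],0,1],[[-0.37,0.05,0],0,1],[[0,0,0],0,1],[[0,0,0],0,1]])

```text
time_s: 18.12
ee_pos: [0.4962, -0.25, 0.099]
tool_rot: [0.635, 0.773, 0.0, -0.001]
ft_force: [-0.4, 0.5, -2.5]
opening: 0.0454
grip_force: 46.5
```

Emit:
move_arm(deltas=[[[-0.2,0,0.4],0,1],[[0,0,0.5],0,1],[[0,0,0.5],0,1],[[0,0,0.4],0,1],[[0,0,0.3],0,1],[[0,0,0.2],0,1],[[0,0,0.07],0,1],[[0,0,0],0,1],[[0,0,0],0,1]])

```text
time_s: 19.25
ee_pos: [0.498, -0.257, 0.0287]
tool_rot: [0.635, 0.772, 0.0, 0.0]
ft_force: [-0.1, -0.9, -2.4]
opening: 0.0453
grip_force: 46.5
```

```bash
python3 - <<'E'
from h import *
D=env.grab_frame("side");S=env.grab_frame("scene")
cv2.imwrite("pics/p1.png",np.hstack([cv2.resize(S["color"][200:350,190:390],(400,300),interpolation=2),cv2.resize(D["color"][110:240,205:365],(400,325),interpolation=2)[:300]]))
E
```

```text
(no output)
```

View pics/p1.png

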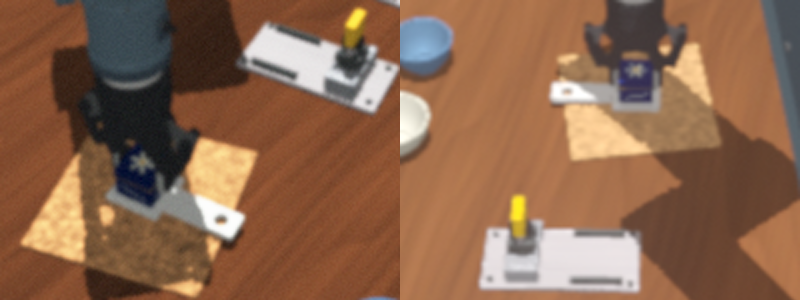

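The box is held level just above the middle of the mat, near (138,175) in the left half. The tongue points to its +x edge, and the knob in the empty clamp is still up. Now lowering to contact.

Emit:
move_arm(deltas=[[[0,0,0.07],0,1],[[0,0,0.06],0,1],[[0,0,0.04],0,1],[[0,0,0.03],0,1],[[0,0,0],0,1],[[0,0,0],0,1]])

```text
time_s: 20.1
ee_pos: [0.4977, -0.2567, 0.0222]
tool_rot: [0.635, 0.772, 0.0, 0.0]
ft_force: [0.3, 0.4, -1.6]
opening: 0.0456
grip_force: 46.5
```

Emit:
move_arm(deltas=[[[0,0,0.02],0,1],[[0,0,0.02],0,1],[[0,0,0],0,1],[[0,0,0],0,1]])

```text
time_s: 20.6
ee_pos: [0.4977, -0.2567, 0.0221]
tool_rot: [0.635, 0.772, -0.0, -0.0]
ft_force: [-4.4, 3.1, 9.1]
opening: 0.0456
grip_force: 47.9
```

Contact made: the force turned from -1.6 to +9 N. Opening and backing off.

Emit:
move_arm(deltas=[[[0,0,0],0,0.4],[[0,0,0],0,0.3],[[0,0,0],0,0.15],[[0,0,0],0,0],[[0,0,0],0,0],[[0,0,-0.3],0,0],[[0,0,-0.6],0,0],[[0,0,-0.9],0,0],[[0,0,-0.9],0,0],[[0,0,-0.9],0,0],[[0,0,-0.9],0,0],[[0,0,-0.5],0,0],[[0,0,0],0,0],[[0,0,0],0,0]])

```text
time_s: 22.35
ee_pos: [0.4972, -0.2563, 0.1701]
tool_rot: [0.635, 0.772, 0.0, -0.001]
ft_force: [0.1, 1.1, -0.8]
opening: 0.0858
grip_force: 0.0
```

```bash
python3 - <<'E'
from h import *
D=env.grab_frame("side");S=env.grab_frame("scene")
cv2.imwrite("pics/p2.png",np.hstack([cv2.resize(S["color"][160:350,190:440],(400,304),interpolation=2)[:300],cv2.resize(D["color"][110:290,195:365],(320,338),interpolation=2)[:300]]))
E
```

```text
(no output)
```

View pics/p2.png

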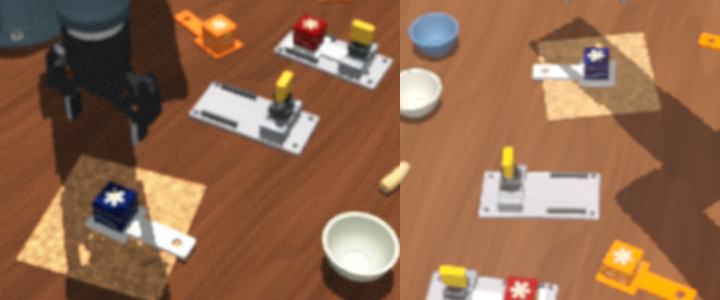

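The box lies flat in the middle of the mat (star at (115,197)), the knob is latched (283,88), the red box is in place, and the gripper is clear.

```bash
python3 -c "
from rig import env
print(env.sign_off())"
```

```text
the job is handed in; nothing more can be done
None
```

The job is handed in (the hand-in returned no verdict): the final picture shows the blue box flat in the middle of the cork mat, its knob latched up, the red box still in its clamp and the gripper clear, at about 22 s of the 64 s allowed.

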